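Load a coupon in the tensile stage and wind it to a firm preload

TASK

Drop the loose dog-bone steel coupon flat into the two grips of the hand-wound tensile stage, midway between them, then wind its crank wheel clockwise (seen from above) until all slack and play are gone and the wheel comes up firm: about 5 N more push at the crank than it needed while running free. Do not overpull it; let go with the coupon left taut, and leave the other things on the table where they are.

Things in the scene. Friction and masses are not known exactly. Their poses are not given: they have to be found in the camera images.
- stage: hand-wound tensile stage, fixed: dark bed plate 130 x 310 x 12 mm (x, y, z). Origin on the table surface, on the pull axis (its y axis, x = 0), 27.5 mm to the +y side of the plate's middle; z up. Two grips on guide rods in the middle; grey gearbox (110 x 56 mm, top 62 mm up) with the crank wheel at the -y end; tailstock plate (top 62 mm up) at the +y end
- fixed_grip: steel grip at the stage's +y side, axes as the stage; gives 1 to 2 mm under load. Origin on the pull axis, at pocket-floor height (40 mm above the table), in the plane of the shoulders the coupon head pulls on. Pocket open on top: x 36 mm wide, y 0 to +43 mm, walls 12 mm high, side walls bevelled 45 deg in the top 5 mm. Shoulder wall y -8 to 0, slot 20 mm wide (x) for the waist
- moving_grip: the same grip mirrored, wheel side; axes as the stage, origin likewise in its shoulder plane: pocket y 0 to -43 mm, shoulder wall y 0 to +8 mm. Clockwise winding draws it to the stage's -y, 4 mm per rad of wheel. Shoulder planes start 55 to 75 mm apart, the coupon's own shoulders are 80 mm apart: 5 to 25 mm of slack. It has up to 6 mm of unseen play on its crosshead
- coupon: steel dog-bone test coupon lying flat on the rubber pad, 0.1 to 0.14 kg. Origin: centre of its underside; long axis = its y. 128 mm long, 6 mm thick; two heads 32 mm wide (x) and 24 mm long (from y = +-40 to +-64 mm); waist between them 12 mm wide. Either way round fits the grips
- pad: thin dark rubber pad fixed on the table, 100 x 170 x 3 mm, origin at the centre of its underside; the coupon lies on it, underside 3 mm above the table
- wheel_axis (a point): point on the vertical axis of the crank wheel, 116 mm above the table. Metal three-spoked wheel, 102 mm across, rim top 90 mm up. A steady push of about 9 N at the crank runs it free; it stays where it is left. When coupon slack AND the drive's unseen play (0 to 1.5 rad of wheel) are used up, the push climbs about 11 N per rad: the right preload is about 0.5 rad on
- crank_mid (a point): middle (116 mm above the table) of the upright crank grip on the wheel rim: black cylinder 19 mm in diameter, from 92 to 136 mm above the table, 45 mm from the wheel axis. It revolves freely on its spindle, so the hand need not turn with the wheel.
- joystick_box: bystander: beige joystick control box, 130 x 190 x 35 mm, stick up to 101 mm high; origin centre of underside
- objective: bystander: black microscope objective standing upright, 34 mm in diameter, 56 mm high; origin centre of underside
- screwdriver: bystander: black-handled screwdriver lying on the table, 170 mm long along its x, 26 mm thick; origin under its middle
Not all that is in view belongs to the job. Of the things that look like the coupon, the middle-sized one is meant.

How it is judged (in metres and radians):
On the way, in this order (a step that is already met when the one before it is completed fails the run):
1. the coupon lies flat in both pockets (z of coupon in the frame of fixed_grip below 0.003 m and z of coupon in the frame of moving_grip below 0.003 m and angle between coupon's own z axis and vertical below 0.05 rad and x of coupon in the frame of fixed_grip between -0.004 and 0.004 m and angle between the y axis of coupon and the y axis of stage, either way round below 0.08 rad and distance between coupon and fixed_grip below 0.045 m), for 0.2 s.
2. the coupon is pulled taut by the wheel to its preload, at least 35 N (contact force between each of fixed_grip, moving_grip and coupon above 35 N), for 0.2 s.
At the end, for the whole second after the job is handed in: The coupon lies flat (within 3 mm and 3 degrees) in both grip pockets, in line with the pull axis, at rest and held taut by the grips with 35 to 85 N (a crank push about 3 to 7.5 N above the free drag), the wheel let go (all of step 2 and z of coupon in the frame of fixed_grip below 0.003 m and z of coupon in the frame of moving_grip below 0.003 m and angle between coupon's own z axis and vertical below 0.05 rad and angle between the y axis of coupon and the y axis of stage, either way round below 0.08 rad and distance between coupon and fixed_grip below 0.045 m and contact force between each of fixed_grip, moving_grip and coupon below 85 N and linear speed of coupon below 0.01 m/s); the robot touches nothing.
It fails at once if the coupon is overpulled or jammed: more than 110 N between it and a grip (contact force between any of fixed_grip, moving_grip and coupon above 110 N).
It fails at once if a bystander is moved more than 20 mm, or the objective knocked over (distance of any of joystick_box, objective, screwdriver from where it was at the start of the episode above 0.02 m or angle between objective's own z axis and vertical above 0.5 rad).
It also fails if it takes over 72 s, if anything falls off the work surface, if the arm or the gripper's body presses on something with over 40 N, if the wrist force passes 120 N, or if a joint passes its speed limit or range.

ROBOT

A 6-joint arm with a two-finger parallel gripper is mounted at the origin on the work surface. World frame = base frame: x ahead of the robot, y to its left, z up, the work surface at z = 0. Lengths are in m, angles in degrees, forces in N, time in s.
With the tool pointing down it reaches from about 0.325 to 0.9 m from the base axis. Payload 6.1 kg.
Tool frame: the origin (TCP) lies between the finger pads; the fingertips stand robot.tips_ahead ahead of it and the grasp point (between the pads) lies 6 mm ahead of it (robot.tips_ahead is the distance from the TCP to the fingertips, in m); z points along the fingers, y is the line along which they close (so a half turn about z gives the same grasp; the last joint's range is limited). The gripper opens to 85 mm and grips with 20 to 120 N. Pads are 22 mm wide; open, the fingers measure 114 mm over their backs; the gripper's body (76 mm by 85 mm) begins 54 mm behind the grasp point. The pads swing forward as they close: fully open they stand 13 mm farther back than shut.
Start: joints at [69.036, 12.628, 87.462, -0, 79.91, -7.225], TCP at [0.148, 0.607, 0.256] pointing down, gripper open.
Joint ranges: [-170.65, 170.65], [-52.31, 119.04], [5.05, 147.46], [-71.25, 251.25], [11.57, 151.72], [-153.62, 153.62]. Speed limits (degrees/s): [147.25, 147.25, 172.46, 180, 180, 180].

INTERFACE

Orientations are given as a 3x3 rotation matrix whose columns are the frame's x, y, z axes.
In Python, from bench import robot gives the robot as it stands.
- The arm moves only by the shell command python3 -m inch 'ROWS'. ROWS is text: rows parted by semicolons, each of 5 numbers parted by spaces: the finger opening in m, from 0 to 0.0854, then the shift along the tool's x, y, z in m, then the turn about the tool's z in degrees. In form: gripper dx dy dz spin; .... A call has exactly 10 rows; each row shifts and turns the commanded pose from where the row before left it, along the tool's axes as they then stand; what a row does not reach is not made up. A row lasts 1/8 s, in which the tool goes at most 62.5 mm and 10.7 degrees, less where a joint would pass 70% of its speed; a pose out of reach is approached as far as the arm can. A call is refused whole if a number of a shift passes 0.0625 or a number of a turn 10.7, either way. A call with a gripper value outside its range is refused whole. The fingers move at their own pace and stop on an object; the grip force is fixed at half the most. Time passes only in rows, so rows that do not move let the fingers close, or fill a call up. It gives the time, the measured TCP pose, the force, the opening and the grip force at its end, in the units of the state.
- robot.get_state(): the state, without advancing time (a new reading comes with each control period).
- robot.snapshot(name): name is "side" or "top" or "wrist"; returns a dict with "image" (420x560x3 uint8, blue, green, red), "depth" (420x560 float32, m along the optical axis (not along the pixel's ray), 0 where there is no reading), "camera_matrix" (3x3 intrinsics, pixels), "R" (3x3) and "t" (3): a world point X has camera coordinates R X + t; the wrist camera has in their place "T_tool_cam" (4x4, takes a point from camera to tool coordinates, whose origin is the TCP and whose axes are the flange's). Camera axes: x right, y down, z forward; pixel columns grow to the right and rows downward; lengths in m; the calibration is good to about 2 mm. A picture is of the moment at which its call begins: read the wrist's pose just before it.
- robot.hand_in(): hands the job in; it is judged then, once.
The state is a dict: "time_s": time; "joint_positions": joint angles; "dq": joint speeds; "effort": joint torques, N m; "eef_pos": TCP position; "ee_rot": TCP orientation; "wrist_force": force on the tool from outside, world axes, zero at the start; "moment": the same for the moment, N m; "finger_gap": finger opening in m; "gripper_force": force on a finger pad.
Only numpy, scipy, OpenCV 4.12 (cv2) and the standard library are available. Lean on these libraries where they do the work, as an engineer would, in place of code of your own. Each camera call takes 0.05 s, during which the arm holds its last target. There are 200 camera calls.

## Working session

There is one attempt and no reset: what is moved stays moved. The work goes in short steps, Python scripts to look and compute and a shell command to move; the robot and the scene stay as the last step left them, time stands still between calls to the robot, and variables do not carry over. Pictures are saved under pics/ and viewed, at most 10 in all, crops included, and the job is handed in when it is done.

```bash
mkdir -p pics; ls; cat > h.py <<'E'
import numpy as np,cv2
from bench import robot
def pt(s,u,v,z):
    K,R,t=[np.array(s[k]) for k in("camera_matrix","R","t")]
    d=R.T@np.linalg.inv(K)@[u,v,1]; c=-R.T@t
    return c+d*(z-c[2])/d[2]
def wrist():
    st=robot.get_state(); s=robot.snapshot("wrist"); T=np.array(s["T_tool_cam"])
    A=np.array(st["ee_rot"]).reshape(3,3); Rw=A@T[:3,:3]; tw=A@T[:3,3]+np.array(st["eef_pos"])
    s["R"]=Rw.T; s["t"]=-Rw.T@tw; return s
E
python3 - <<'E'
from h import *
np.set_printoptions(precision=4,suppress=True)
st=robot.get_state();print({k:st[k] for k in("time_s","eef_pos","ee_rot","wrist_force","finger_gap")},robot.tips_ahead)
for n in("top","side"):
    s=robot.snapshot(n);cv2.imwrite(f"pics/{n}.png",s["image"]);np.savez(n,**s);print(n,s["camera_matrix"],-np.array(s["R"]).T@s["t"])
E
```

```text
pics
{'time_s': 0.0, 'eef_pos': array([0.1482, 0.6066, 0.2552]), 'ee_rot': array([[-0.9714,  0.2375, -0.0007],
       [ 0.2375,  0.9714, -0.0018],
       [ 0.0002, -0.0019, -1.    ]]), 'wrist_force': array([1.4004, 0.5474, 0.4495]), 'finger_gap': 0.08548811854698632} 0.025
top [[441.9905   0.     274.1766]
 [  0.     441.9905 211.5873]
 [  0.       0.       1.    ]] [0.2764 0.0105 1.3244]
side [[517.8547   0.     290.7782]
 [  0.     517.8547 209.1695]
 [  0.       0.       1.    ]] [ 0.4297 -1.1254  0.7279]
```

View pics/top.png

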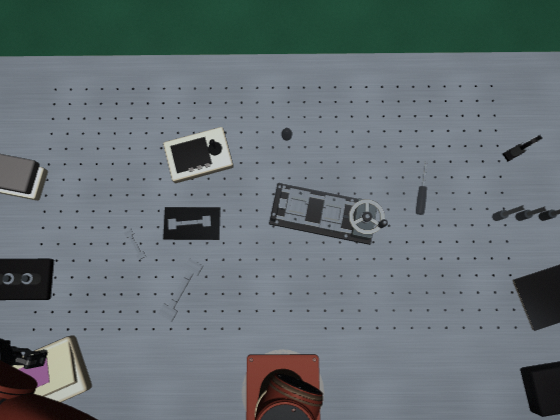

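View pics/side.png

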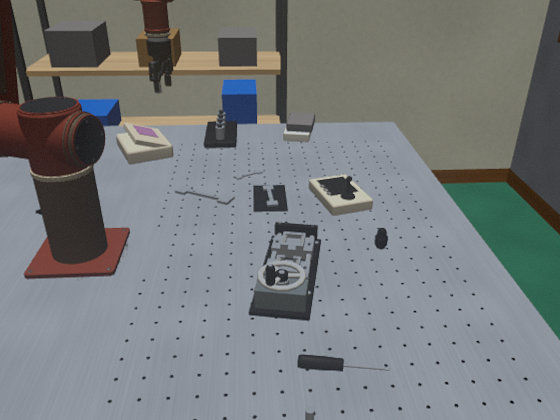

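The top view shows the coupon on the pad at about (189,223). The stage runs from (272,205) to (375,235), with its wheel hub at (367,217) and the crank at (384,224). Decoys are at (135,243) and (183,290). The side view agrees.

```bash
python3 - <<'E'
from h import *
np.set_printoptions(precision=4,suppress=True)
s=dict(np.load("top.npz"));im=s["image"]
g=cv2.cvtColor(im,cv2.COLOR_BGR2GRAY)
# coupon: bright inside pad ROI
m=np.zeros_like(g);m[209:239,166:218]=(g[209:239,166:218]>90)*255
c=max(cv2.findContours(m,0,1)[0],key=cv2.contourArea);r=cv2.minAreaRect(c);print(r)
b=np.array([pt(s,*p,0.009) for p in cv2.boxPoints(r)]);print("coupon",pt(s,*r[0],0.009),b[:,:2])
for n,u,v,z in[("hub",367,217,.09),("crank",384,224,.136),("plateTL",278,183,.012),("plateBL",270,226,.012),("plateBR",371,244,.012)]:print(n,pt(s,u,v,z))
cv2.imwrite("pics/stage.png",cv2.resize(im[170:255,260:400],None,fx=5,fy=5,interpolation=2))
E
```

```text
((188.95745849609375, 222.00363159179688), (9.56492805480957, 42.102760314941406), 85.10090637207031)
coupon [0.4874 0.2771 0.009 ] [[0.4969 0.3421]
 [0.507  0.2154]
 [0.4779 0.2124]
 [0.4678 0.3386]]
hub [ 0.4853 -0.2432  0.09  ]
crank [ 0.458 -0.279  0.136]
plateTL [0.6057 0.0076 0.012 ]
plateBL [0.4731 0.0326 0.012 ]
plateBR [ 0.417  -0.2676  0.012 ]
```

View pics/stage.png

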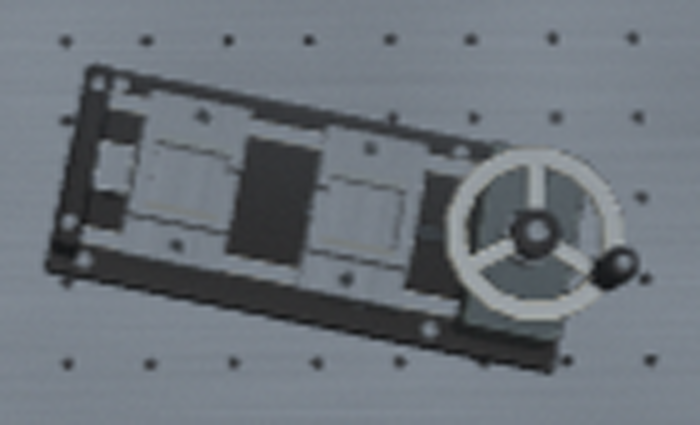

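The enlarged crop shows the stage turned about -10.7°. The grips flank a dark gap at about (315,210) in the full picture, and the crank is at the lower right of the wheel. Next I'll go above the coupon.

```bash
cat > plan.py <<'E'
# usage: plan.py x y z ang(tool-y heading deg; 'k' keep) n -> n equal rows toward the target from the measured pose
import sys
from h import *
a=sys.argv[1:];st=robot.get_state();p=np.array(st["eef_pos"]);A=np.array(st["ee_rot"]).reshape(3,3)
h=np.degrees(np.arctan2(A[1,1],A[0,1]))
tgt=np.array([p[i] if a[i]=='k' else float(a[i]) for i in range(3)]);ang=h if a[3]=='k' else float(a[3]);n=int(a[4])
sp=(h-ang+180)%360-180;d=(tgt-p)/n
print("pose",p.round(4),"head",round(h,2),"tilt",A[:2,2].round(4),"spin",round(sp,2))
for i in range(n):
    t=np.radians(h-sp*i/n);y=np.array([np.cos(t),np.sin(t)]);x=np.array([-y[1],y[0]])
    print(f"{d[:2]@x:.4f} {d[:2]@y:.4f} {-d[2]:.4f} {sp/n:.2f}")
E
python3 plan.py .487 .277 .2 4.6 9; python3 -c "
from h import *
print(np.array(robot.snapshot('wrist')['T_tool_cam']).round(3))"
```

```text
pose [0.1483 0.6066 0.2553] head 76.26 tilt [-0.0006 -0.0017] spin 71.66
-0.0453 -0.0266 0.0061 7.96
-0.0485 -0.0201 0.0061 7.96
-0.0508 -0.0132 0.0061 7.96
-0.0522 -0.0060 0.0061 7.96
-0.0525 0.0013 0.0061 7.96
-0.0518 0.0085 0.0061 7.96
-0.0501 0.0156 0.0061 7.96
-0.0475 0.0224 0.0061 7.96
-0.0439 0.0288 0.0061 7.96
[[-0.001 -0.946 -0.325  0.084]
 [ 1.    -0.001 -0.001  0.001]
 [ 0.001 -0.325  0.946 -0.117]
 [ 0.     0.     0.     1.   ]]
```

```bash
python3 -m inch '0.05 -0.0453 -0.0266 0.006 7.96; 0.05 -0.0485 -0.0201 0.006 7.96; 0.05 -0.0508 -0.0132 0.006 7.96; 0.05 -0.0522 -0.006 0.006 7.96; 0.05 -0.0525 0.0013 0.006 7.96; 0.05 -0.0518 0.0085 0.006 7.96; 0.05 -0.0501 0.0156 0.006 7.96; 0.05 -0.0475 0.0224 0.006 7.96; 0.05 -0.0439 0.0288 0.006 7.96; 0.05 0 0 0 0'
python3 - <<'E'
from h import *
s=wrist();cv2.imwrite("pics/w1.png",s["image"]);np.savez("w1",**s)
g=cv2.cvtColor(s["image"],cv2.COLOR_BGR2GRAY);st=robot.get_state();print(st["eef_pos"],st["ee_rot"],st["joint_positions"],st["wrist_force"])
E
```

```text
time_s: 1.4
eef_pos: [0.4891, 0.2748, 0.2014]
ee_rot: [[-0.075, 0.997, -0.001], [0.997, 0.075, -0.001], [-0.001, -0.001, -1.0]]
wrist_force: [-1.2, 0.1, -0.6]
finger_gap: 0.0498
gripper_force: 0.0
[0.48786137 0.2762982  0.20163235] [[-7.79555147e-02  9.96956004e-01 -1.28987367e-03]
 [ 9.96956806e-01  7.79551182e-02 -3.54916516e-04]
 [-2.53283897e-04 -1.31361604e-03 -9.99999105e-01]] [2.14615204e+01 6.52638164e+00 1.00390058e+02 8.47816576e-03
 7.31597806e+01 1.69880100e+01] [-0.73067144 -0.29933835 -0.38296034]
```

View pics/w1.png

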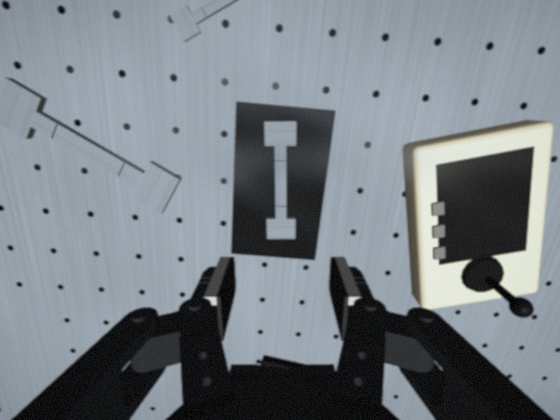

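The wrist view shows the coupon upright on the pad at about (281,180), with its heads at (280,134) and (281,229). The fingers are below it.

```bash
python3 - <<'E'
from h import *
s=dict(np.load("w1.npz"));g=cv2.cvtColor(s["image"],cv2.COLOR_BGR2GRAY)
m=np.zeros_like(g);m[110:250,255:310]=(g[110:250,255:310]>90)*255
c=max(cv2.findContours(m,0,1)[0],key=cv2.contourArea).reshape(-1,2)
w=np.array([pt(s,*p,.009)[:2] for p in c]).astype(np.float32)
r=cv2.minAreaRect(w);print(r,cv2.boxPoints(r))
E
python3 plan.py .487 .277 .06 4.6 1
```

```text
((0.4866637885570526, 0.27895626425743103), (0.03276129812002182, 0.12865062057971954), 4.493468284606934) [[0.46529388 0.3418005 ]
 [0.4753731  0.21354532]
 [0.5080337  0.21611202]
 [0.4979545  0.3443672 ]]
pose [0.4879 0.2763 0.2016] head 4.47 tilt [-0.0013 -0.0004] spin -0.13
0.0008 -0.0008 0.1416 -0.13
```

```bash
python3 -m inch '0.05 0.0026 -0.0014 0.03 0; 0.05 0 0 0.03 0; 0.05 0 0 0.03 0; 0.05 0 0 0.03 0; 0.05 0 0 0.025 0; 0.05 0 0 0.015 0; 0.05 0 0 0.007 0; 0.05 0 0 0 0; 0.05 0 0 0 0; 0.05 0 0 0 0'; python3 plan.py .4867 .279 .0295 4.5 1
```

```text
time_s: 2.7
eef_pos: [0.4864, 0.2804, 0.0363]
ee_rot: [[-0.08, 0.997, 0.002], [0.997, 0.08, 0.001], [0.0, 0.002, -1.0]]
wrist_force: [-0.1, -0.9, -0.1]
finger_gap: 0.0502
gripper_force: 0.0
pose [0.4864 0.2804 0.0363] head 4.62 tilt [0.0016 0.0006] spin 0.12
-0.0014 0.0002 0.0068 0.12
```

```bash
python3 -m inch '0.05 -0.0014 0 0.0035 0; 0.05 0 0 0.003 0; 0.02 0 0 0 0; 0.0 0 0 0 0; 0.0 0 0 0 0; 0.0 0 0 0 0; 0.0 0 0 0 0; 0.0 0 0 0 0; 0 0 0 -0.01 0; 0 0 0 -0.01 0'; python3 plan.py .4867 .279 .0295 4.5 1
```

```text
time_s: 3.95
eef_pos: [0.4856, 0.2787, 0.0492]
ee_rot: [[-0.081, 0.997, -0.0], [0.997, 0.081, -0.0], [-0.0, -0.0, -1.0]]
wrist_force: [-0.4, 0.3, -0.9]
finger_gap: 0.0094
gripper_force: 58.6
pose [0.4856 0.2787 0.0492] head 4.62 tilt [-0.0005 -0.0002] spin 0.12
0.0002 0.0011 0.0197 0.12
```

```bash
python3 -c "
from h import *
s=dict(np.load('top.npz'));print(pt(s,315,210,.05))"
python3 plan.py .40 -.11 .25 -10.7 9
```

```text
[ 0.51393103 -0.10016007  0.05      ]
pose [0.4856 0.2787 0.0492] head 4.62 tilt [-0.0005 -0.0002] spin 15.32
-0.0423 -0.0130 -0.0223 1.70
-0.0427 -0.0117 -0.0223 1.70
-0.0430 -0.0104 -0.0223 1.70
-0.0433 -0.0091 -0.0223 1.70
-0.0435 -0.0079 -0.0223 1.70
-0.0437 -0.0066 -0.0223 1.70
-0.0439 -0.0053 -0.0223 1.70
-0.0440 -0.0039 -0.0223 1.70
-0.0441 -0.0026 -0.0223 1.70
```

```bash
python3 -m inch '0 -0.0423 -0.013 -0.023 1.7; 0 -0.0427 -0.0117 -0.023 1.7; 0 -0.043 -0.0104 -0.023 1.7; 0 -0.0433 -0.0091 -0.023 1.7; 0 -0.0435 -0.0079 -0.023 1.7; 0 -0.0437 -0.0066 -0.022 1.7; 0 -0.0439 -0.0053 -0.022 1.7; 0 -0.044 -0.0039 -0.022 1.7; 0 -0.0441 -0.0026 -0.022 1.7; 0 0 0 0 0'
python3 - <<'E'
from h import *
s=wrist();cv2.imwrite("pics/w2.png",s["image"]);np.savez("w2",**s)
st=robot.get_state();print(st["eef_pos"],st["finger_gap"],st["joint_positions"].round(1))
E
```

```text
time_s: 5.2
eef_pos: [0.4007, -0.1127, 0.2546]
ee_rot: [[0.19, 0.982, 0.004], [0.982, -0.19, -0.003], [-0.002, 0.005, -1.0]]
wrist_force: [0.8, 0.6, -0.5]
finger_gap: 0.0089
gripper_force: 58.8
[ 0.40043319 -0.11105452  0.25317176] 0.009609304244956587 [-26.4 -17.6 117.    0.   80.4 -15.6]
```

View pics/w2.png

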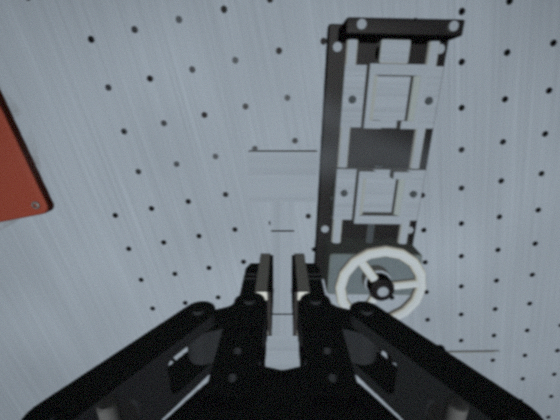

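The held coupon is aligned with the fingers, its far head at about (283,175). The grips are at (390,95) and (382,195), with the gap between them at (385,148), and the hub is at (381,287). I'll enlarge the grips.

```bash
python3 - <<'E'
from h import *
s=dict(np.load("w2.npz"));im=s["image"]
c=cv2.resize(im[20:260,310:470],None,fx=2.5,fy=2.5,interpolation=2)
c2=cv2.resize(im[110:260,230:330],None,fx=4,fy=4,interpolation=2)
o=np.zeros((600,800,3),np.uint8);o[:,:400]=c;o[:600,400:]=c2;cv2.imwrite("pics/w2c.png",o)
K=s["camera_matrix"];
for X in([.458,-.279,.136],[.4853,-.2432,.09],[.514,-.1,.05]):
    p=K@(s["R"]@np.array(X)+s["t"]);print(p[:2]/p[2])
E
```

```text
[369.2772376  353.79453887]
[379.15062772 292.15144298]
[382.76904564 153.60288948]
```

View pics/w2c.png

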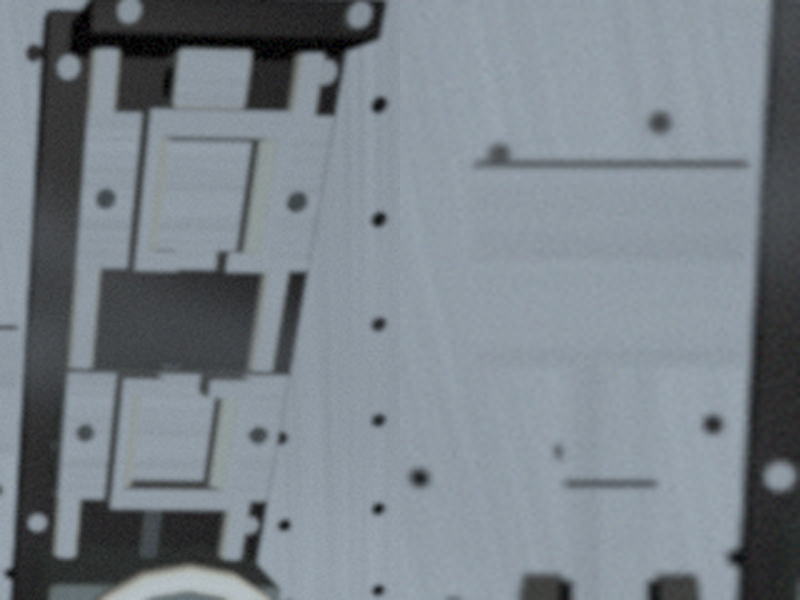

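```bash
python3 - <<'E'
from h import *
np.set_printoptions(precision=4,suppress=True)
s=dict(np.load("w2.npz"));K=s["camera_matrix"];D=s["depth"]
def P(u,v):
    d=np.median(D[int(v)-1:int(v)+2,int(u)-1:int(u)+2]);return s["R"].T@(np.linalg.inv(K)@[u,v,1]*d-s["t"])
f=lambda x,y:(310+x/2.5,20+y/2.5)
for n,x,y in[("bF1",106,199),("bF2",297,202),("bM1",85,433),("bM2",259,435),("Fedge",160,262),("Medge",150,381),("Ffloor",200,200),("Mfloor",170,430),("rodL",85,320),("rodR",270,320),("bed",180,320)]:
    print(n,P(*f(x,y)))
ax=np.array([.185,.983]);ax/=np.linalg.norm(ax)
# column scan along the gap: height vs position
for x in(130,):
  for y in range(255,395,5):print(y,P(*f(x,y)),end=';')
print()
F=pt(s,*f(160,271),.052);M=pt(s,*f(160,374),.052);print("edges",F,M,np.linalg.norm(F-M))
print("hub",P(381,287))
# coupon end head: far edge
for q in[(473,163),(747,163),(565,483),(657,483),(475,355),(747,355)]:
    u,v=230+(q[0]-400)/4,110+q[1]/4;print(P(u,v-0),P(u,v+4))
E
```

```text
bF1 [ 0.4899 -0.0398  0.043 ]
bF2 [ 0.5674 -0.0561  0.043 ]
bM1 [ 0.4689 -0.1384  0.0425]
bM2 [ 0.5471 -0.1546  0.0428]
Fedge [ 0.507  -0.0682  0.0519]
Medge [ 0.4983 -0.1175  0.0512]
Ffloor [ 0.5292 -0.0478  0.0397]
Mfloor [ 0.5081 -0.1454  0.0398]
rodL [ 0.4774 -0.0895  0.0312]
rodR [ 0.5592 -0.1054  0.0313]
bed [ 0.5253 -0.1015  0.0118]
255 [ 0.4968 -0.0637  0.045 ];260 [ 0.4964 -0.0657  0.0459];265 [ 0.4958 -0.0675  0.0474];270 [ 0.5041 -0.0738  0.0127];275 [ 0.5043 -0.0763  0.011 ];280 [ 0.504  -0.0785  0.0112];285 [ 0.5037 -0.0808  0.0113];290 [ 0.5034 -0.0831  0.0114];295 [ 0.5033 -0.0855  0.011 ];300 [ 0.503  -0.0877  0.0111];305 [ 0.5026 -0.09    0.0117];310 [ 0.5024 -0.0923  0.0115];315 [ 0.5023 -0.0947  0.0111];320 [ 0.5019 -0.097   0.0118];325 [ 0.5016 -0.0993  0.012 ];330 [ 0.5013 -0.1016  0.0123];335 [ 0.5011 -0.1041  0.0117];340 [ 0.501  -0.1066  0.0112];345 [ 0.5007 -0.1089  0.0116];350 [ 0.5005 -0.1114  0.0113];355 [ 0.5001 -0.1137  0.0118];360 [ 0.4997 -0.116   0.0125];365 [ 0.4995 -0.1184  0.0123];370 [ 0.4945 -0.1156  0.0329];375 [ 0.4919 -0.1153  0.043 ];380 [ 0.4899 -0.1155  0.0509];385 [ 0.4894 -0.1174  0.0518];390 [ 0.4892 -0.1196  0.0518];
edges [ 0.5066 -0.0718  0.052 ] [ 0.5026 -0.115   0.052 ] 0.043454126012934365
hub [ 0.4872 -0.235   0.0926]
[ 0.3972 -0.0473  0.2286] [ 0.3975 -0.0484  0.2339]
[ 0.4496 -0.0918  0.0002] [ 0.4283 -0.0544  0.2341]
[ 0.4002 -0.0873  0.2344] [ 0.3998 -0.0894  0.2343]
[ 0.4034 -0.1913  0.0015] [ 0.4023 -0.1976  0.0002]
[ 0.3537 -0.1357  0.0014] [ 0.3521 -0.1415 -0.0005]
[ 0.44   -0.1529  0.0007] [ 0.4392 -0.1586 -0.0004]
```

```bash
python3 plan.py .5185 -.0969 .095 -11.8 7
```

```text
pose [ 0.4004 -0.1111  0.2532] head -10.86 tilt [ 0.0026 -0.001 ] spin 0.94
0.0052 0.0162 0.0226 0.13
0.0052 0.0162 0.0226 0.13
0.0052 0.0162 0.0226 0.13
0.0053 0.0161 0.0226 0.13
0.0053 0.0161 0.0226 0.13
0.0054 0.0161 0.0226 0.13
0.0054 0.0161 0.0226 0.13
```

```bash
python3 -m inch '0 0.0052 0.0162 0.0226 0.13; 0 0.0052 0.0162 0.0226 0.13; 0 0.0052 0.0162 0.0226 0.13; 0 0.0053 0.0161 0.0226 0.13; 0 0.0053 0.0161 0.0226 0.13; 0 0.0054 0.0161 0.0226 0.13; 0 0.0054 0.0161 0.0226 0.13; 0 0 0 0 0; 0 0 0 0 0; 0 0 0 0 0'; python3 plan.py .5185 -.0969 .0665 -11.8 3
python3 - <<'E'
from h import *
s=wrist();np.savez("w3",**s);t=robot.snapshot("side");np.savez("s3",**t)
o=np.hstack([s["image"][:,120:440],cv2.resize(t["image"][200:320,230:340],None,fx=3.5,fy=3.5,interpolation=2)]);cv2.imwrite("pics/w3.png",o);print(o.shape)
E
```

```text
time_s: 6.5
eef_pos: [0.5184, -0.0951, 0.0947]
ee_rot: [[0.201, 0.98, 0.001], [0.98, -0.201, -0.0], [-0.0, 0.001, -1.0]]
wrist_force: [0.7, 0.4, -1.0]
finger_gap: 0.0094
gripper_force: 58.8
pose [ 0.5184 -0.0951  0.0947] head -11.57 tilt [ 0.0013 -0.0004] spin 0.23
-0.0006 0.0001 0.0094 0.08
-0.0006 0.0001 0.0094 0.08
-0.0006 0.0001 0.0094 0.08
(420, 705, 3)
```

View pics/w3.png

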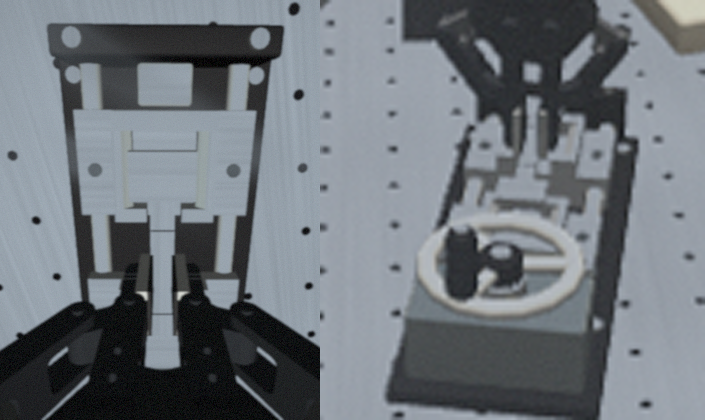

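The coupon's far head (image x about 162) sits centred between the fixed grip's bevels (127 and 202). The waist lines up with the slot, so I can lower it.

```bash
python3 -m inch '0 -0.001 0 0.01 0.2; 0 0 0 0.009 0; 0 0 0 0.006 0; 0 0 0 0.003 0; 0 0 0 0 0; 0 0 0 0 0; 0.03 0 0 0 0; 0.03 0 0 0 0; 0.03 0 0 0 0; 0.03 0 0 0 0'; python3 plan.py k k .2 k 5
python3 - <<'E'
from h import *
s=wrist();np.savez("w4",**s);t=robot.snapshot("side");
o=np.hstack([s["image"][:,120:440],cv2.resize(t["image"][200:320,230:340],None,fx=3.5,fy=3.5,interpolation=2)]);cv2.imwrite("pics/w4.png",o)
E
```

```text
time_s: 7.85
eef_pos: [0.5181, -0.0963, 0.0655]
ee_rot: [[0.204, 0.979, -0.0], [0.979, -0.204, 0.0], [-0.0, -0.0, -1.0]]
wrist_force: [0.5, -0.1, 0.2]
finger_gap: 0.0298
gripper_force: 0.0
pose [ 0.5181 -0.0963  0.0655] head -11.79 tilt [-0.  0.] spin 0.0
0.0000 0.0000 -0.0269 0.00
0.0000 0.0000 -0.0269 0.00
0.0000 0.0000 -0.0269 0.00
0.0000 0.0000 -0.0269 0.00
0.0000 0.0000 -0.0269 0.00
```

View pics/w4.png

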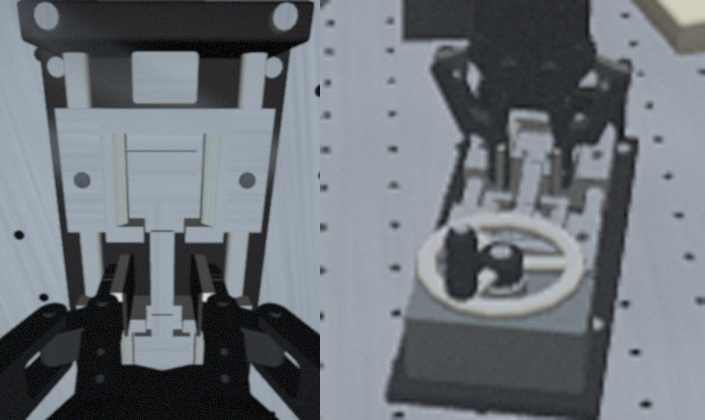

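```bash
python3 -m inch '0.03 0 0 -0.03 0; 0.03 0 0 -0.05 0; 0.03 0 0 -0.05 0; 0.03 -0.04 0 -0.05 0; 0.03 -0.045 0 0 0; 0.03 -0.045 0 0 0; 0.03 -0.045 0 0 0; 0.03 -0.045 0 0 0; 0.03 0 0 0 0; 0.03 0 0 0 0'
python3 - <<'E'
from h import *
s=wrist();np.savez("w5",**s);cv2.imwrite("pics/w5.png",s["image"])
st=robot.get_state();print(st["eef_pos"],st["joint_positions"].round(1))
E
```

```text
time_s: 9.2
eef_pos: [0.4732, -0.3103, 0.2441]
ee_rot: [[0.205, 0.979, -0.0], [0.979, -0.205, 0.001], [0.001, -0.0, -1.0]]
wrist_force: [0.0, 0.9, -0.0]
finger_gap: 0.03
gripper_force: 0.0
[ 0.47342    -0.30980366  0.24418863] [-41.2   5.1  97.2   0.   77.7 -29.4]
```

View pics/w5.png

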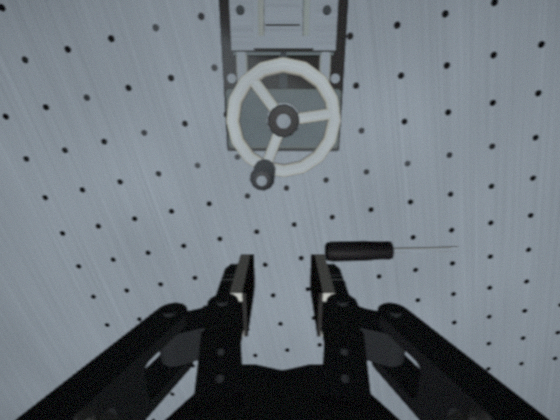

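The crank top is at (262,181), the hub at (284,121), and the screwdriver lies clear to the right at (360,250).

```bash
cat > circ.py <<'E'
# rows for clockwise steps: circ.py theta0 step n ; tool heading from state, centre & radius below
import sys
from h import *
C=np.array([float(v) for v in open("centre").read().split()]);r=.045
E
python3 - <<'E'
from h import *
np.set_printoptions(precision=4,suppress=True)
s=dict(np.load("w5.npz"));K=s["camera_matrix"];D=s["depth"];g=cv2.cvtColor(s["image"],cv2.COLOR_BGR2GRAY)
def P(u,v):
    d=np.median(D[int(v)-1:int(v)+2,int(u)-1:int(u)+2]);return s["R"].T@(np.linalg.inv(K)@[u,v,1]*d-s["t"])
cr=P(262,181);hb=P(284,121);print("crank top",cr,pt(s,262,181,.136),"hub",hb)
# all points with world z in rim band -> min enclosing circle
v,u=np.mgrid[0:420,0:560];X=(np.stack([(u-K[0,2])/K[0,0],(v-K[1,2])/K[1,1],np.ones_like(D)],-1)*D[...,None]-s["t"])@s["R"]
m=(X[...,2]>.08)&(X[...,2]<.094)&(np.hypot(X[...,0]-hb[0],X[...,1]-hb[1])<.06)&(D>0)
print(m.sum(),cv2.minEnclosingCircle(X[m][:,:2].astype(np.float32)))
m=(X[...,2]>.128)&(X[...,2]<.142)&(np.hypot(X[...,0]-cr[0],X[...,1]-cr[1])<.02);print(m.sum(),cv2.minEnclosingCircle(X[m][:,:2].astype(np.float32)),X[m].mean(0))
E
```

```text
crank top [ 0.464  -0.2787  0.1378] [ 0.4638 -0.2791  0.136 ] hub [ 0.4893 -0.2412  0.0933]
5990 ((0.4879915714263916, -0.24101735651493073), 0.05091999098658562)
468 ((0.4630994200706482, -0.27802151441574097), 0.009875104762613773) [ 0.4637 -0.2769  0.1347]
```

```bash
python3 plan.py .4634 -.2785 .124 k 4
```

```text
pose [ 0.4734 -0.3098  0.2442] head -11.76 tilt [-0.0002  0.0008] spin 0.0
0.0072 -0.0040 0.0300 0.00
0.0072 -0.0040 0.0300 0.00
0.0072 -0.0040 0.0300 0.00
0.0072 -0.0040 0.0300 0.00
```

```bash
python3 -m inch '0.045 0.0144 -0.008 0 0; 0.045 0.0144 -0.008 0.02 0; 0.045 0 0 0.03 0; 0.045 0 0 0.03 0; 0.045 0 0 0.025 0; 0.045 0 0 0.015 0; 0.045 0 0 0 0; 0.015 0 0 0 0; 0 0 0 0 0; 0 0 0 0 0'; cat > circ.py <<'E'
# circ.py step_deg n : rows along the clockwise circle from the current measured angle, radius correction folded in; prints forces
import sys
from h import *
C=np.array([.4880,-.2410]);r=.045
st=robot.get_state();p=np.array(st["eef_pos"])[:2];A=np.array(st["ee_rot"]).reshape(3,3)
d=p-C;th=np.degrees(np.arctan2(d[1],d[0]));e=d/np.linalg.norm(d);t=np.array([e[1],-e[0]]);F=np.array(st["wrist_force"])[:2]
print(f"th {th:.1f} rad {np.linalg.norm(d)*1e3:.1f} z {st['eef_pos'][2]:.4f} push {-F@t:.2f} radial {F@e:.2f} gap {st['finger_gap']:.4f} t {st['time_s']:.2f}")
if len(sys.argv)>2:
    step,n=float(sys.argv[1]),int(sys.argv[2]);th0=float(sys.argv[3]) if len(sys.argv)>3 else th
    q=[C+r*np.array([np.cos(a),np.sin(a)]) for a in np.radians(th0-step*np.arange(n+1))]
    for a,b in zip(q,q[1:]):w=A[:2,:2].T@(b-a);print(f"0 {w[0]:.4f} {w[1]:.4f} 0 0;",end=" ")
    print()
E
python3 circ.py 6 10
```

```text
time_s: 10.5
eef_pos: [0.4638, -0.2797, 0.126]
ee_rot: [[0.204, 0.979, 0.001], [0.979, -0.204, -0.001], [-0.001, 0.001, -1.0]]
wrist_force: [-3.2, 1.7, 6.7]
finger_gap: 0.0178
gripper_force: 58.5
th -122.0 rad 45.6 z 0.1260 push -3.63 radial 0.22 gap 0.0178 t 10.50
0 0.0019 -0.0043 0 0; 0 0.0023 -0.0041 0 0; 0 0.0027 -0.0038 0 0; 0 0.0031 -0.0035 0 0; 0 0.0035 -0.0032 0 0; 0 0.0038 -0.0028 0 0; 0 0.0040 -0.0024 0 0; 0 0.0043 -0.0020 0 0; 0 0.0045 -0.0015 0 0; 0 0.0046 -0.0010 0 0;
```

```bash
python3 -m inch '0 0.0019 -0.0043 0 0; 0 0.0023 -0.0041 0 0; 0 0.0027 -0.0038 0 0; 0 0.0031 -0.0035 0 0; 0 0.0035 -0.0032 0 0; 0 0.0038 -0.0028 0 0; 0 0.004 -0.0024 0 0; 0 0.0043 -0.002 0 0; 0 0.0045 -0.0015 0 0; 0 0.0046 -0.001 0 0' | head -1; python3 circ.py 6 10 177.5
```

```text
time_s: 11.75
th -178.3 rad 44.6 z 0.1261 push 9.54 radial 2.35 gap 0.0175 t 11.75
0 0.0047 -0.0005 0 0; 0 0.0047 -0.0000 0 0; 0 0.0047 0.0005 0 0; 0 0.0046 0.0010 0 0; 0 0.0045 0.0014 0 0; 0 0.0043 0.0019 0 0; 0 0.0041 0.0023 0 0; 0 0.0038 0.0027 0 0; 0 0.0035 0.0031 0 0; 0 0.0032 0.0035 0 0;
```

```bash
python3 -m inch '0 0.0047 -0.0005 0 0; 0 0.0047 0 0 0; 0 0.0047 0.0005 0 0; 0 0.0046 0.001 0 0; 0 0.0045 0.0014 0 0; 0 0.0043 0.0019 0 0; 0 0.0041 0.0023 0 0; 0 0.0038 0.0027 0 0; 0 0.0035 0.0031 0 0; 0 0.0032 0.0035 0 0' | head -1; python3 circ.py 6 10 117.8
```

```text
time_s: 13.0
th 119.9 rad 44.0 z 0.1259 push 9.26 radial 0.77 gap 0.0176 t 13.00
0 0.0028 0.0038 0 0; 0 0.0024 0.0041 0 0; 0 0.0020 0.0043 0 0; 0 0.0015 0.0045 0 0; 0 0.0010 0.0046 0 0; 0 0.0005 0.0047 0 0; 0 0.0000 0.0047 0 0; 0 -0.0004 0.0047 0 0; 0 -0.0009 0.0046 0 0; 0 -0.0014 0.0045 0 0;
```

```bash
python3 -m inch '0 0.0028 0.0038 0 0; 0 0.0024 0.0041 0 0; 0 0.002 0.0043 0 0; 0 0.0015 0.0045 0 0; 0 0.001 0.0046 0 0; 0 0.0005 0.0047 0 0; 0 0 0.0047 0 0; 0 -0.0004 0.0047 0 0; 0 -0.0009 0.0046 0 0; 0 -0.0014 0.0045 0 0' | head -1; python3 circ.py 6 10 57.8
```

```text
time_s: 14.25
th 58.5 rad 44.4 z 0.1259 push 9.15 radial -1.87 gap 0.0178 t 14.25
0 -0.0019 0.0043 0 0; 0 -0.0023 0.0041 0 0; 0 -0.0027 0.0038 0 0; 0 -0.0031 0.0035 0 0; 0 -0.0035 0.0032 0 0; 0 -0.0038 0.0028 0 0; 0 -0.0041 0.0024 0 0; 0 -0.0043 0.0020 0 0; 0 -0.0045 0.0015 0 0; 0 -0.0046 0.0010 0 0;
```

```bash
python3 -m inch '0 -0.0019 0.0043 0 0; 0 -0.0023 0.0041 0 0; 0 -0.0027 0.0038 0 0; 0 -0.0031 0.0035 0 0; 0 -0.0035 0.0032 0 0; 0 -0.0038 0.0028 0 0; 0 -0.0041 0.0024 0 0; 0 -0.0043 0.002 0 0; 0 0 0 0 0; 0 0 0 0 0' | head -1; python3 circ.py 3 10 9.8
```

```text
time_s: 15.5
th 10.3 rad 45.3 z 0.1260 push 5.53 radial -1.75 gap 0.0175 t 15.50
0 -0.0022 0.0008 0 0; 0 -0.0023 0.0007 0 0; 0 -0.0023 0.0006 0 0; 0 -0.0023 0.0005 0 0; 0 -0.0023 0.0003 0 0; 0 -0.0023 0.0002 0 0; 0 -0.0024 0.0001 0 0; 0 -0.0024 -0.0000 0 0; 0 -0.0024 -0.0002 0 0; 0 -0.0023 -0.0003 0 0;
```

```bash
python3 -m inch '0 -0.0022 0.0008 0 0; 0 -0.0023 0.0007 0 0; 0 -0.0023 0.0006 0 0; 0 -0.0023 0.0005 0 0; 0 -0.0023 0.0003 0 0; 0 -0.0023 0.0002 0 0; 0 -0.0024 0.0001 0 0; 0 -0.0024 0 0 0; 0 -0.0024 -0.0002 0 0; 0 -0.0023 -0.0003 0 0' | head -1; python3 circ.py 3 10 -20.2
```

```text
time_s: 16.75
th -18.1 rad 45.7 z 0.1260 push 9.78 radial -1.75 gap 0.0173 t 16.75
0 -0.0023 -0.0004 0 0; 0 -0.0023 -0.0005 0 0; 0 -0.0023 -0.0006 0 0; 0 -0.0022 -0.0008 0 0; 0 -0.0022 -0.0009 0 0; 0 -0.0021 -0.0010 0 0; 0 -0.0021 -0.0011 0 0; 0 -0.0020 -0.0012 0 0; 0 -0.0020 -0.0013 0 0; 0 -0.0019 -0.0014 0 0;
```

```bash
python3 -m inch '0 -0.0023 -0.0004 0 0; 0 -0.0023 -0.0005 0 0; 0 -0.0023 -0.0006 0 0; 0 -0.0022 -0.0008 0 0; 0 -0.0022 -0.0009 0 0; 0 -0.0021 -0.001 0 0; 0 -0.0021 -0.0011 0 0; 0 -0.002 -0.0012 0 0; 0 -0.002 -0.0013 0 0; 0 -0.0019 -0.0014 0 0' | head -1; python3 circ.py 3 10 -50.2
```

```text
time_s: 18.0
th -46.9 rad 46.0 z 0.1261 push 11.16 radial -0.65 gap 0.0177 t 18.00
0 -0.0018 -0.0015 0 0; 0 -0.0017 -0.0016 0 0; 0 -0.0016 -0.0017 0 0; 0 -0.0015 -0.0018 0 0; 0 -0.0015 -0.0019 0 0; 0 -0.0014 -0.0019 0 0; 0 -0.0013 -0.0020 0 0; 0 -0.0011 -0.0021 0 0; 0 -0.0010 -0.0021 0 0; 0 -0.0009 -0.0022 0 0;
```

```bash
python3 -m inch '0 -0.0009 -0.0007 0 0; 0 -0.0009 -0.0008 0 0; 0 -0.0009 -0.0008 0 0; 0 -0.0008 -0.0008 0 0; 0 -0.0008 -0.0008 0 0; 0 -0.0008 -0.0009 0 0; 0 -0.0008 -0.0009 0 0; 0 -0.0007 -0.0009 0 0; 0 -0.0007 -0.0009 0 0; 0 -0.0007 -0.001 0 0' | head -1; python3 circ.py 1.5 10 -65.2
```

```text
time_s: 19.25
th -60.9 rad 46.0 z 0.1261 push 13.26 radial 1.24 gap 0.0176 t 19.25
0 -0.0007 -0.0010 0 0; 0 -0.0007 -0.0010 0 0; 0 -0.0006 -0.0010 0 0; 0 -0.0006 -0.0010 0 0; 0 -0.0006 -0.0010 0 0; 0 -0.0006 -0.0010 0 0; 0 -0.0005 -0.0011 0 0; 0 -0.0005 -0.0011 0 0; 0 -0.0005 -0.0011 0 0; 0 -0.0004 -0.0011 0 0;
```

```bash
python3 -m inch '0 0 0 0 0; 0 0 0 0 0; 0 0 0 0 0; 0 0 0 0 0; 0 0 0 0 0; 0 -0.0007 -0.001 0 0; 0 -0.0007 -0.001 0 0; 0 -0.0006 -0.001 0 0; 0 -0.0006 -0.001 0 0; 0 -0.0006 -0.001 0 0' | head -1; python3 circ.py 1.5 10 -72.7
```

```text
time_s: 20.5
th -68.1 rad 46.0 z 0.1261 push 13.68 radial 1.21 gap 0.0175 t 20.50
0 -0.0006 -0.0010 0 0; 0 -0.0005 -0.0011 0 0; 0 -0.0005 -0.0011 0 0; 0 -0.0005 -0.0011 0 0; 0 -0.0004 -0.0011 0 0; 0 -0.0004 -0.0011 0 0; 0 -0.0004 -0.0011 0 0; 0 -0.0004 -0.0011 0 0; 0 -0.0003 -0.0011 0 0; 0 -0.0003 -0.0011 0 0;
```

```bash
python3 -m inch '0 0 0 0 0; 0 0 0 0 0; 0 0 0 0 0; 0 0 0 0 0; 0 0 0 0 0; 0 0 0 0 0; 0 0 0 0 0; 0 -0.0006 -0.001 0 0; 0 -0.0005 -0.0011 0 0; 0 -0.0005 -0.0011 0 0' | head -1; python3 circ.py
```

```text
time_s: 21.75
th -72.4 rad 46.0 z 0.1262 push 14.76 radial 1.75 gap 0.0173 t 21.75
```

```bash
python3 -m inch '0 0.0004 0.001 0 0; 0 0.0003 0.001 0 0; 0 0 0 0 0; 0 0 0 0 0; 0.04 0 0 0 0; 0.04 0 0 0 0; 0.04 0 0 0 0; 0.04 0 0 0 0; 0.04 0 0 -0.01 0; 0.04 0 0 -0.02 0'; python3 -m inch '0.04 0 0 -0.03 0; 0.04 0 0 -0.05 0; 0.04 -0.02 0 -0.03 0; 0.04 -0.04 0 0 0; 0.04 -0.04 0 0 0; 0.04 0 0 0 0; 0.04 0 0 0 0; 0.04 0 0 0 0; 0.04 0 0 0 0; 0.04 0 0 0 0' | head -2
python3 - <<'E'
from h import *
np.set_printoptions(precision=4,suppress=True)
s=wrist();np.savez("w6",**s);cv2.imwrite("pics/w6.png",s["image"]);K=s["camera_matrix"];D=s["depth"]
v,u=np.mgrid[0:420,0:560];X=(np.stack([(u-K[0,2])/K[0,0],(v-K[1,2])/K[1,1],np.ones_like(D)],-1)*D[...,None]-s["t"])@s["R"]
m=(X[...,2]>.122)&(X[...,2]<.142)&(np.hypot(X[...,0]-.488,X[...,1]+.241)<.065)&(D>0)
c,r=cv2.minEnclosingCircle(X[m][:,:2].astype(np.float32));print(m.sum(),c,r,np.degrees(np.arctan2(c[1]+.241,c[0]-.488)))
E
```

```text
time_s: 23.0
eef_pos: [0.4994, -0.2846, 0.1547]
ee_rot: [[0.204, 0.979, -0.001], [0.979, -0.204, 0.001], [0.001, -0.001, -1.0]]
wrist_force: [-0.2, 0.2, 0.5]
finger_gap: 0.0402
gripper_force: 0.0
time_s: 24.25
eef_pos: [0.4796, -0.3822, 0.2645]
540 (0.5019527077674866, -0.2835780382156372) 0.00998058170080185 -71.85617021320896
```

View pics/w6.png

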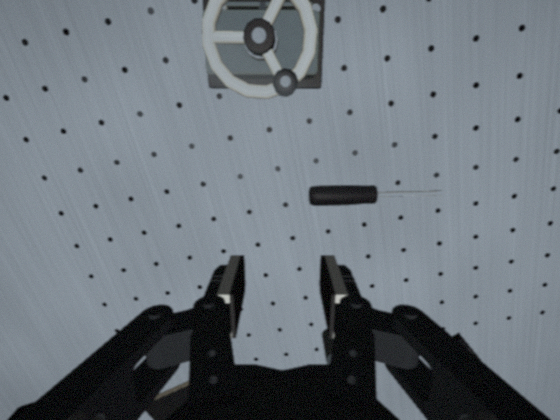

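```bash
python3 -c "
from bench import robot
print(robot.hand_in())"
```

```text
the job is handed in; nothing more can be done
None
```

I handed the job in at about 24 s with the coupon in both grips and the wheel wound to about 5.4 N over free drag; the crank was let go and stayed where I left it. I did not look at the coupon again after winding, and the hand-in gave no verdict.

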